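# Hold a power module against the sprung contact strip

### The job

Open the transport lock of the assembly nest first: slide its grip all the way to its end stop. Then stand the power module in the nest's channel, connector end towards the contact strip, and push it against the strip with a steady 12 N or so (between 8 and 16 N, never so hard that the strip bottoms out), disturbing nothing else on the bench. Finish while still holding it pressed there, so that a colleague can fasten it.

Things in the scene. Friction and masses are not known exactly. Their poses are not given: they have to be found in the camera images.
- nest: Assembly nest: aluminium fixture fixed to the bench, 265 mm long (x), 104 mm wide (y). Origin at bench height (z = 0), under the channel's middle line; x runs along the channel towards the contact strip, y to the side of the lock's grip, z up. Back wall behind the strip at x = 118 mm, 48 mm high. The lock's runner and end stop, up to 44 mm high, reach out to y = 155 mm at x = 20 to 70 mm.
- channel_floor (a point): Point on the channel's floor, on its middle line, straight above the nest's origin, 12 mm above the bench. The channel is 54 mm wide (nest y -27 to +27 mm) between two guide rails 14 mm tall (tops 26 mm above the bench), from nest x = -130 to +60 mm; open at its near end and from above.
- lock (a joint): Transport lock: steel bar 12 mm thick, 30 to 42 mm above the bench, across the channel at nest x = 45 mm; while shut it bars the module from the strip. 0 = shut, 0.060 m = at its end stop, fully open, channel clear; grows as it slides along nest +y. Sliding friction about 2 N; stays where it is left.
- lock_grip (a point): Grip of the transport lock: upright black block 14 x 14 mm, standing on the bar from 42 to 78 mm above the bench; this point is on its axis, 64 mm above the bench. At nest x = 45 mm, y = 65 mm (shut) to 125 mm (open).
- contact_strip (a joint): How far the sprung contact strip has been pushed in, m: 0 = free, 0.020 = bottomed out. It moves along nest +x. The springs push back with 4 N at 0 plus 0.8 N per mm (8 N at 5 mm, 12 N at 10 mm, 16 N at 15 mm).
- strip_face (a point): Centre of the front face of the contact strip, a black bar 80 mm wide and 48 mm tall (18 to 66 mm above the bench) with brass contacts, across the far end of the channel; this point is 43 mm above the bench, at nest x = 70 mm when free. Moves with the strip.
- module_center (a point): Power module: loose aluminium box 120 mm long (x), 44 mm wide (y), 62 mm tall, 0.3 to 0.65 kg, standing on the bench; this point is its centre, 31 mm above its underside. Its x axis points to the connector end, z up. The other end has a grey front plate with a small knob and lamp.
- module_rear (a point): Centre of the outer face of the module's connector block (black, 30 mm wide, 36 mm tall, 8 mm deep, included in the 120 mm), 60 mm from the module's centre along its x; this face meets the strip.
- meter: Bystander: grey hand-held meter lying flat, 150 x 76 x 34 mm, origin under its centre. Leave it alone.
- screwdriver: Bystander: screwdriver lying on the bench, 200 mm long, origin under its middle. Leave it alone.
- screw_bin: Bystander: grey open bin with screws, 100 x 140 x 45 mm, origin under its centre. Leave it alone.

How it is judged:
By the outcome, as a careful person would: the job done as asked, in the order asked, and still so for the second after the job is handed in, while the arm keeps its last pose, push and grip.
It also fails if it takes over 53 s, if anything falls off the work surface, if the arm or the gripper's body presses on something with over 40 N, if the wrist force passes 120 N, or if a joint passes its speed limit or range.

### The arm

A 7-joint arm with a two-finger parallel gripper is mounted at the origin on the work surface. World frame = base frame: x ahead of the robot, y to its left, z up, the work surface at z = 0. Lengths are in mm, angles in rad, forces in N, time in s.
With the tool pointing down it reaches from about 350 to 900 mm from the base axis. Payload 19.9 kg.
Tool frame: the origin (TCP) lies midway between the tips of the shut fingers; the grasp point (between the pads) lies 19 mm behind it; z points along the fingers, x is the direction in which the jaws open and shut, and the axes are right-handed (so a half turn about z gives the same grasp; the last joint's range is limited). The gripper opens to 94 mm and grips with 3 to 60 N. Pads are 16 mm wide; open, the fingers measure 119 mm over their backs; the gripper's body (75 mm by 177 mm) begins 78 mm behind the grasp point.
Start: joints at [-1.383, 0.417, -0.01, 1.614, 0.005, 1.111, -0.053], TCP at [142.355, 608.55, 205.425] pointing down, gripper open.
Joint ranges: [-2.81, 2.81], [-0.39, 2.02], [-1.27, 1.25], [0.06, 2.57], [-1.19, 4.33], [0.19, 2], [-2.82, 2.82]. Speed limits (rad/s): [1.89, 1.89, 2.39, 2.39, 3.01, 3.01, 3.01].

### API

Orientations are given as a unit quaternion [w, x, y, z].
In Python, from bench import env gives the robot as it stands.
- The arm moves only by the tool carry_out, never from a script. Its argument "moves" is a list that holds one entry, the list of rows, each a list of 4 numbers: the shift along the tool's x, y, z in m, then the turn about the tool's z in degrees. A call has 1 to 12 rows; each row is the pose to reach, as a shift and turn from the pose commanded when the call began, along the tool's axes at that moment; what a row does not reach only later rows make up. A row lasts 1/8 s, in which the tool goes at most 62.5 mm and 10.7 degrees, less where a joint would pass 70% of its speed; a pose out of reach is approached as far as the arm can. A call with a gripper value outside its range is refused whole. "hand" is the finger opening in m, from 0 to 0.094, set as the call begins (left out, the last holds). The fingers move at their own pace and stop on an object; "grip_force" is the grip in N (left out, the last holds). Time passes only in rows, so rows that repeat a pose let the fingers close. It gives the time, the measured TCP pose, the force and the opening at its end, in the units of the state.
- env.get_obs(): the state, without advancing time (a new reading comes with each control period).
- env.read_camera(name): name is "scene" or "top"; returns a dict with "pixels" (420x560x3 uint8, red, green, blue), "mtx" (3x3 intrinsics, pixels), "cam_to_world" (4x4, takes a point from camera to world coordinates). Camera axes: x right, y down, z forward; pixel columns grow to the right and rows downward; lengths in mm; the calibration is good to about 2 mm. A picture is of the moment at which its call begins. There is no depth.
- env.sign_off(): hands the job in, once; it reports no verdict.
The state is a dict: "clock": time; "joint_positions": joint angles; "dq": joint speeds; "joint_efforts": joint torques, N m; "tcp_pos": TCP position; "eef_rot": TCP orientation; "force": force on the tool from outside, world axes, zero at the start; "torque": the same for the moment, N m; "grip_width": opening from 0.0 (shut) to 1.0 (fully open).
Only numpy, scipy, OpenCV 4.12 (cv2) and the standard library are available. Lean on these libraries where they do the work, as an engineer would, in place of code of your own. Each camera call takes 0.05 s, during which the arm holds its last target.

## Working session

There is one attempt and no reset: what is moved stays moved. The work goes in short steps, Python scripts to look and compute and a tool call to move; the robot and the scene stay as the last step left them, time stands still between calls to the robot, and variables do not carry over. Pictures are saved under pics/ and viewed, and the job is handed in when it is done.

Besides the shell and the picture viewer there is one more tool, called after "Request:" as name([rows], argument=value, ...), one row to a line, values as JSON. carry_out: Moves the arm, as the interface text tells. Its arguments: {"type":"object","properties":{"moves":{"type":"array"},"hand":{"type":"number"},"grip_force":{"type":"number"}},"required":["moves"]}

```bash
mkdir -p pics; ls
python3 - <<'E'
from bench import env
import cv2,numpy as np
o=env.get_obs();print({k:np.round(v,3) for k,v in o.items()})
for n in("scene","top"):
    c=env.read_camera(n);cv2.imwrite(f"pics/{n}0.png",c["pixels"][:,:,::-1]);print(n,c["mtx"],c["cam_to_world"].round(3))
E
```

```text
pics
{'clock': np.float64(0.0), 'joint_positions': array([-1.383,  0.418, -0.01 ,  1.614,  0.005,  1.111, -0.053]), 'dq': array([ 0.   ,  0.   ,  0.   , -0.001, -0.001,  0.   , -0.   ]), 'joint_efforts': array([-2.0000e-03, -8.5123e+01,  6.3800e-01, -4.2600e+01, -4.9000e-02,
        1.8000e-02,  0.0000e+00]), 'tcp_pos': array([142.232, 608.21 , 204.828]), 'eef_rot': array([ 0.   ,  0.783,  0.621, -0.   ]), 'force': array([ 0.234,  0.916, -0.27 ]), 'torque': array([ 0.032,  0.042, -0.001]), 'grip_width': np.float64(1.001)}
scene [[541.60093877   0.         281.89570902]
 [  0.         541.60093877 208.71606317]
 [  0.           0.           1.        ]] [[-7.320000e-01  4.400000e-01 -5.200000e-01  1.212549e+03]
 [ 6.820000e-01  4.500000e-01 -5.770000e-01  7.315170e+02]
 [-2.000000e-02 -7.770000e-01 -6.290000e-01  8.457460e+02]
 [ 0.000000e+00  0.000000e+00  0.000000e+00  1.000000e+00]]
top [[444.14953309   0.         277.6374171 ]
 [  0.         444.14953309 206.75970196]
 [  0.           0.           1.        ]] [[-2.500000e-02 -9.890000e-01  1.490000e-01  4.137710e+02]
 [-1.000000e+00  2.400000e-02 -1.000000e-02  1.058400e+01]
 [ 7.000000e-03 -1.490000e-01 -9.890000e-01  1.118309e+03]
 [ 0.000000e+00  0.000000e+00  0.000000e+00  1.000000e+00]]
```

View pics/scene0.png

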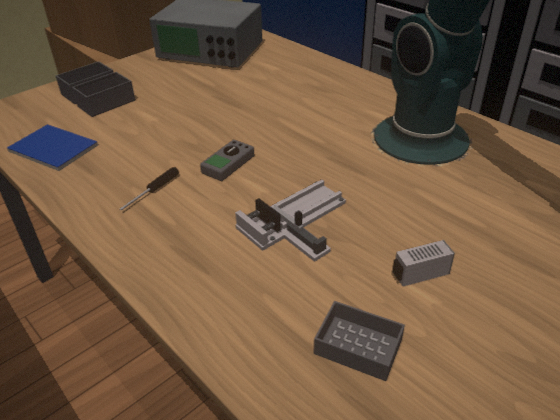

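View pics/top0.png

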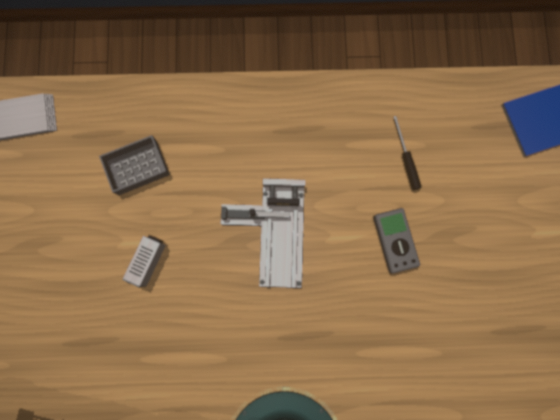

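Run:
```python
import cv2,numpy as np
a=cv2.imread("pics/top0.png");b=cv2.imread("pics/scene0.png")
cv2.imwrite("pics/t_nest.png",cv2.resize(a[170:300,210:320],None,fx=5,fy=4.6,interpolation=3))
m=cv2.resize(a[225:300,110:180],None,fx=6,fy=6,interpolation=3)
n=cv2.resize(b[230:300,380:470],None,fx=4,fy=4,interpolation=3)
cv2.imwrite("pics/t_mod.png",m);cv2.imwrite("pics/s_mod.png",n)
cv2.imwrite("pics/s_nest.png",cv2.resize(b[175:265,225:355],None,fx=6,fy=6,interpolation=3))
```

```text
(no output)
```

View pics/t_nest.png

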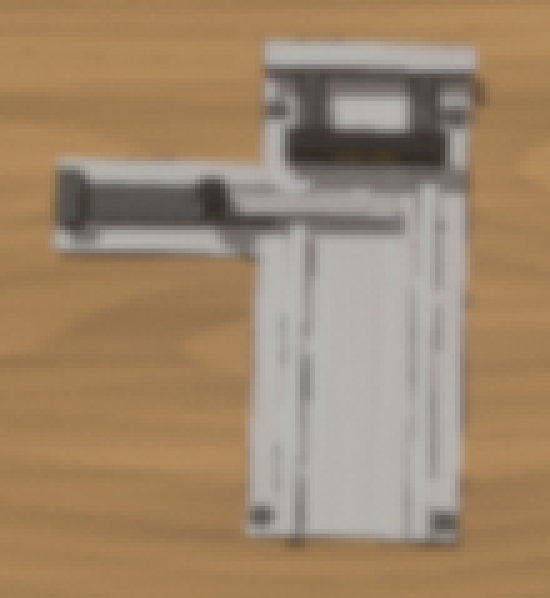

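View pics/t_mod.png

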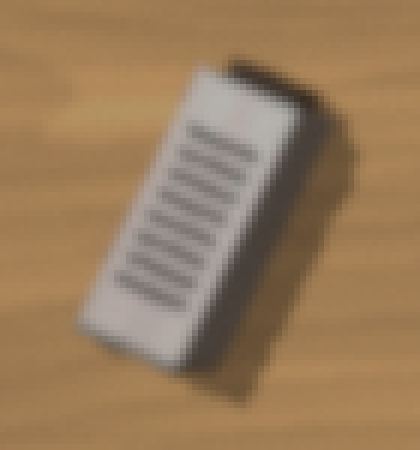

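View pics/s_nest.png

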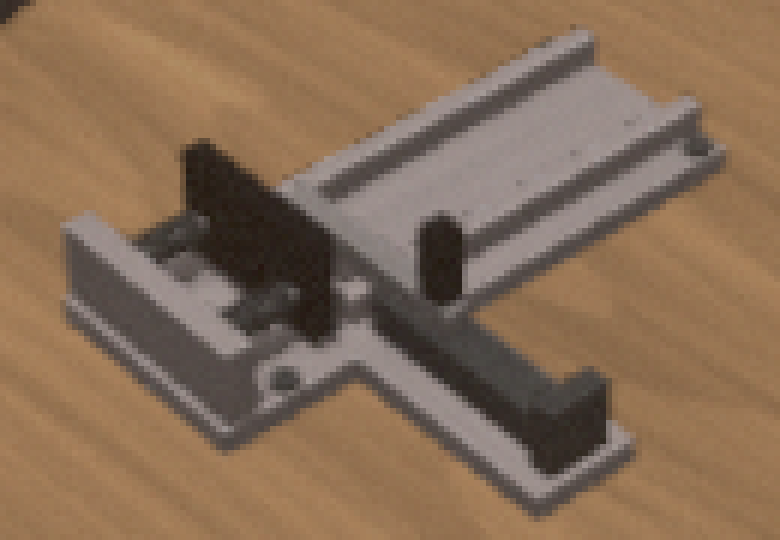

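View pics/s_mod.png

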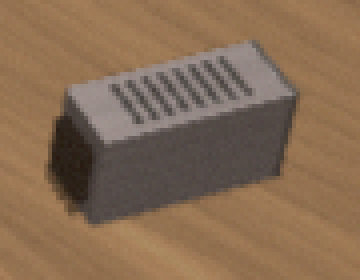

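```bash
cat > h.py <<'E'
import numpy as np,cv2
C={"scene":None,"top":None}
def cams():
    from bench import env
    for n in C: C[n]=env.read_camera(n)
    return C
def ray(c,uv,z):
    uv=np.atleast_2d(uv).astype(float)
    d=np.c_[uv,np.ones(len(uv))]@np.linalg.inv(c["mtx"]).T
    T=c["cam_to_world"];d=d@T[:3,:3].T;o=T[:3,3]
    return o+d*((z-o[2])/d[:,2])[:,None]
def proj(c,p):
    T=c["cam_to_world"];q=(np.atleast_2d(p)-T[:3,3])@T[:3,:3];q=q@c["mtx"].T
    return q[:,:2]/q[:,2:]
E
python3 - <<'E'
from h import *
C=cams()
import pickle;pickle.dump(C,open("c0.pkl","wb"))
# hand-read corners, full-pixel = offset + (p+.5)/scale -.5
def R(off,s,p):p=np.array(p,float);return np.array(off)+(p+.5)/np.array(s)-.5
for n,roi in(("top",(225,300,110,180)),("scene",(230,300,380,470))):
    r0,r1,c0,c1=roi;im=C[n]["pixels"][r0:r1,c0:c1];hsv=cv2.cvtColor(im,cv2.COLOR_RGB2HSV)
    g=im[...,1].astype(int); print(n,[np.percentile(g,q) for q in(5,50,95)])
    for th in ((115,125,135) if n=="top" else (105,115,125)):
        m=((hsv[...,1]<60)&(hsv[...,2]>th)).astype(np.uint8)
        m=cv2.morphologyEx(m,cv2.MORPH_CLOSE,np.ones((5,5)))
        cs,_=cv2.findContours(m,0,1)
        if not cs: continue
        k=max(cs,key=cv2.contourArea)[:,0]+[c0,r0]
        p=ray(C[n],k,62)[:,:2].astype(np.float32)
        print(th,cv2.contourArea(k),cv2.minAreaRect(p),cv2.boxPoints(cv2.minAreaRect(p)).round(0).tolist())
P=R((110,225),6,[(205,65),(312,100),(188,372),(78,325)])
print("hand top",ray(C["top"],P,62).round(1))
P=R((380,230),4,[(67,95),(100,140),(297,92),(258,40)])
print("hand scene",ray(C["scene"],P,62).round(1))
N=(210,170);s=(5,4.6)
def t(l,p,z):print(l,ray(C["top"],R(N,s,p),z).round(1).tolist())
t("base near L,R z12",[(247,536),(460,541)],12)
t("wall far top",[(265,43),(475,47)],48)
t("strip top front",[(287,166),(446,166)],66)
t("strip top back",[(289,130),(446,132)],66)
t("grip top",[(213,193)],78)
t("rail edges far/near L inner",[(305,235),(300,537)],26)
t("rail R inner",[(421,190),(409,537)],26)
S=(225,175);s2=6
def u(l,p,z):print(l,ray(C["scene"],R(S,s2,p),z).round(1).tolist())
u("strip back top",[(208,145),(333,240)],66)
u("grip top",[(442,225)],78)
u("wall top outer",[(65,228),(240,355)],48)
u("base far corner bottom/R",[(228,450),(65,315)],0)
u("base near corner",[(725,160)],6)
E
```

```text
top [np.float64(73.0), np.float64(126.0), np.float64(161.0)]
115 841.5 ((451.69171142578125, 324.9151306152344), (44.670997619628906, 112.54145050048828), 64.97065734863281) [[391.0, 328.0], [493.0, 281.0], [512.0, 321.0], [410.0, 369.0]]
125 823.5 ((451.8924865722656, 325.1046142578125), (44.15871047973633, 112.33955383300781), 64.9745864868164) [[392.0, 329.0], [493.0, 281.0], [512.0, 321.0], [410.0, 369.0]]
135 804.0 ((451.74072265625, 325.5154113769531), (43.543922424316406, 111.06549072265625), 64.9792709350586) [[392.0, 329.0], [493.0, 282.0], [511.0, 322.0], [411.0, 369.0]]
scene [np.float64(71.0), np.float64(115.0), np.float64(136.0)]
105 719.5 ((450.278564453125, 325.2947082519531), (43.548709869384766, 110.72856140136719), 64.897705078125) [[391.0, 329.0], [491.0, 282.0], [510.0, 322.0], [409.0, 369.0]]
115 707.0 ((450.803466796875, 324.81439208984375), (43.12419891357422, 109.37041473388672), 64.897705078125) [[392.0, 328.0], [491.0, 282.0], [509.0, 321.0], [410.0, 368.0]]
125 694.0 ((450.9518127441406, 324.6162414550781), (42.89113235473633, 108.43141174316406), 64.897705
[... 214 characters left out ...]
62. ]
 [408.1 367.4  62. ]
 [388.5 330.6  62. ]]
base near L,R z12 [[384.6, 49.7, 12.0], [379.3, -54.7, 12.0]]
wall far top [[644.8, 34.6, 48.0], [640.2, -68.6, 48.0]]
strip top front [[575.3, 25.0, 66.0], [573.4, -51.2, 66.0]]
strip top back [[594.3, 23.6, 66.0], [591.4, -51.8, 66.0]]
grip top [[560.3, 60.1, 78.0]]
rail edges far/near L inner [[543.7, 17.5, 26.0], [383.8, 23.6, 26.0]]
rail R inner [[566.7, -40.7, 26.0], [382.4, -29.2, 26.0]]
strip back top [[580.1, -48.4, 66.0], [584.8, 28.5, 66.0]]
grip top [[559.4, 61.2, 78.0]]
wall top outer [[639.7, -65.9, 48.0], [640.1, 37.1, 48.0]]
base far corner bottom/R [[644.9, 32.6, 0.0], [639.8, -71.4, 0.0]]
base near corner [[384.2, 50.2, 6.0]]
```

Run:
```python
from h import *
import pickle;C=pickle.load(open("c0.pkl","rb"));c=C["top"]
im=c["pixels"];sat=cv2.cvtColor(im,cv2.COLOR_RGB2HSV)[...,1].astype(float)
print(sat[260,250:315].astype(int))
def cross(v,th):
    i=np.where((v[:-1]-th)*(v[1:]-th)<0)[0];return [k+(v[k]-th)/(v[k]-v[k+1]) for k in i]
th=70
L=[];Rr=[]
for r in range(228,285):
    x=cross(sat[r,245:320],th)
    if x: L.append((245+x[0],r));Rr.append((245+x[-1],r))
Nn=[]
for k in range(264,298):
    x=cross(sat[275:300,k],th)
    if x:Nn.append((k,275+x[-1]))
F=[]
for k in range(266,302):
    x=cross(sat[170:190,k],th)
    if x:F.append((k,170+x[0]))
for n,p,z in(("L",L,12),("R",Rr,12),("near",Nn,12),("far48",F,48)):
    q=ray(c,p,z)[:,:2].astype(np.float32)
    vx,vy,x,y=cv2.fitLine(q,cv2.DIST_HUBER,0,.01,.01)[:,0]
    print(n,len(p),np.degrees(np.arctan2(vy,vx)),x,y)
# rail/channel gradient
g=cv2.cvtColor(im,cv2.COLOR_RGB2GRAY)
for r in(240,260,280):print(g[r,258:306].tolist())
S=C["scene"];cv2.imwrite("pics/grip.png",cv2.resize(np.hstack([S["pixels"][200:240,280:340],im[195:235,215:275]]),None,fx=6,fy=6,interpolation=0)[:,:,::-1])
```

```text
[120 120 119 120 119 119 119 119 114  86  46  21  13  10  10   8   4   4
   6   6  12  11  10   8   7  10  11  10  10  10  10  10  13  14  14  14
  10   8  11  10  11  13  12   7  10  14  18  19  14  11  10  14  47  99
 116 117 117 119 118 119 119 119 118 119 121]
L 57 -3.0205529 436.01785 48.131638
R 57 -3.3303611 446.17798 -58.487675
near 34 86.45323 380.93597 -5.3744226
far48 34 86.26652 644.3674 -22.70347
[131, 134, 145, 165, 177, 181, 181, 174, 164, 171, 179, 175, 161, 151, 164, 177, 180, 180, 180, 179, 178, 180, 179, 179, 178, 178, 176, 177, 179, 180, 180, 179, 177, 167, 158, 169, 178, 177, 167, 155, 162, 173, 176, 169, 152, 143, 139, 141]
[140, 147, 163, 173, 177, 178, 178, 179, 181, 182, 179, 166, 152, 162, 176, 181, 181, 179, 179, 178, 179, 179, 179, 179, 179, 177, 177, 178, 179, 180, 179, 178, 178, 172, 168, 175, 177, 166, 151, 160, 173, 178, 177, 164, 137, 126, 133, 135]
[130, 135, 131, 122, 118, 130, 151, 166, 174, 177, 164, 136, 136, 160, 176, 180, 179, 179, 179, 179, 180, 179, 180, 179, 179, 178, 178, 179, 180, 179, 179, 175, 166, 156, 167, 177, 174, 163, 154, 154, 155, 157, 157, 144, 132, 127, 126, 126]
```

View pics/grip.png

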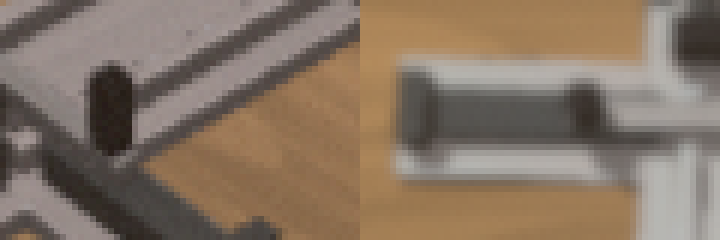

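```bash
cat >> h.py <<'E'
def plan(x,y,z,yaw):
    """shift mm/turn deg from current pose to TCP target; yaw = world angle of tool x"""
    from bench import env
    from scipy.spatial.transform import Rotation as R
    o=env.get_obs();w=o["eef_rot"];M=R.from_quat([*w[1:],w[0]]).as_matrix()
    d=M.T@(np.array([x,y,z])-o["tcp_pos"]);cur=np.degrees(np.arctan2(M[1,0],M[0,0]))
    t=-(yaw-cur);t=(t+90)%180-90
    print("clock",o["clock"],"pos",o["tcp_pos"].round(1),"F",o["force"].round(2),"w",o["grip_width"].round(3),"yaw",cur.round(2),"tilt",M[:,2].round(4))
    print("shift",d.round(1),"turn",t.round(2))
E
python3 -c "
from h import *
plan(559.8,60.2,110,86.6);plan(559.8,60.2,52,86.6)"
```

```text
Traceback (most recent call last):
  File "h.py", line 22, in plan
    print("clock",o["clock"],"pos",o["tcp_pos"].round(1),"F",o["force"].round(2),"w",o["grip_width"].round(3),"yaw",cur.round(2),"tilt",M[:,2].round(4))
                                                                                     ^^^^^^^^^^^^^^^^^^^^^
AttributeError: 'float' object has no attribute 'round'
```

```bash
sed -i 's/o\["grip_width"\].round(3)/round(float(o["grip_width"]),3)/;s/cur.round(2)/round(float(cur),2)/;s/t.round(2)/round(float(t),2)/' h.py
python3 -c "
from h import *
plan(559.8,60.2,110,86.6);plan(559.8,60.2,52,86.6)"
```

```text
clock 0.2 pos [142.4 608.3 205.1] F [-0.2   0.23 -0.38] w 1.0 yaw 76.83 tilt [-1.e-04 -8.e-04 -1.e+00]
shift [-438.6  531.3   95.5] turn -9.77
clock 0.2 pos [142.4 608.3 205.1] F [-0.2   0.23 -0.38] w 1.0 yaw 76.83 tilt [-1.e-04 -8.e-04 -1.e+00]
shift [-438.5  531.3  153.5] turn -9.77
```

Request:
carry_out([
  [[-0.018,0.022,0,0],[-0.055,0.066,0,-1],[-0.092,0.111,0,-2],[-0.129,0.156,0,-3],[-0.166,0.2,0,-4],[-0.203,0.245,0,-5],[-0.24,0.29,0,-6],[-0.277,0.335,0,-7],[-0.314,0.38,0,-8],[-0.351,0.425,0.01,-9],[-0.388,0.47,0.03,-9.8],[-0.42,0.508,0.05,-9.8]],
], hand=0.06, grip_force=15)

```text
clock: 1.7
tcp_pos: [542.4, 82.0, 155.0]
eef_rot: [0.0, 0.728, 0.686, 0.0]
force: [0.5, 0.9, 0.1]
grip_width: 0.642
```

```bash
python3 -c "
from h import *
plan(559.8,60.2,110,86.6);plan(559.8,60.2,52,86.6)"
```

```text
clock 1.7 pos [542.4  82.  155. ] F [0.46 0.92 0.07] w 0.642 yaw 86.62 tilt [ 6.e-04 -2.e-04 -1.e+00]
shift [-20.7  18.6  45. ] turn 0.02
clock 1.7 pos [542.4  82.  155. ] F [0.46 0.92 0.07] w 0.642 yaw 86.62 tilt [ 6.e-04 -2.e-04 -1.e+00]
shift [-20.7  18.6 103. ] turn 0.02
```

Request:
carry_out([
  [[-0.01,0.009,0.02,0],[-0.0207,0.0186,0.045,0],[-0.0207,0.0186,0.065,0],[-0.0207,0.0186,0.085,0],[-0.0207,0.0186,0.101,0],[-0.0207,0.0186,0.101,0]],
])

```text
clock: 2.45
tcp_pos: [558.1, 62.0, 53.6]
eef_rot: [-0.0, 0.728, 0.686, -0.001]
force: [0.6, -0.2, -0.3]
grip_width: 0.642
```

Run:
```python
from h import *
C=cams()
a=C["scene"]["pixels"][170:270,220:360];b=C["top"]["pixels"][160:260,200:320]
cv2.imwrite("pics/g1.png",np.hstack([cv2.resize(a,None,fx=3,fy=4),cv2.resize(b,None,fx=3,fy=4)])[:,:,::-1])
plan(559.8,60.2,52,86.6)
```

```text
clock 2.55 pos [559.   62.1  54.9] F [ 0.62 -0.54 -0.12] w 0.638 yaw 86.63 tilt [ 4.e-04 -1.e-04 -1.e+00]
shift [-1.8  1.   2.9] turn 0.03
```

View pics/g1.png

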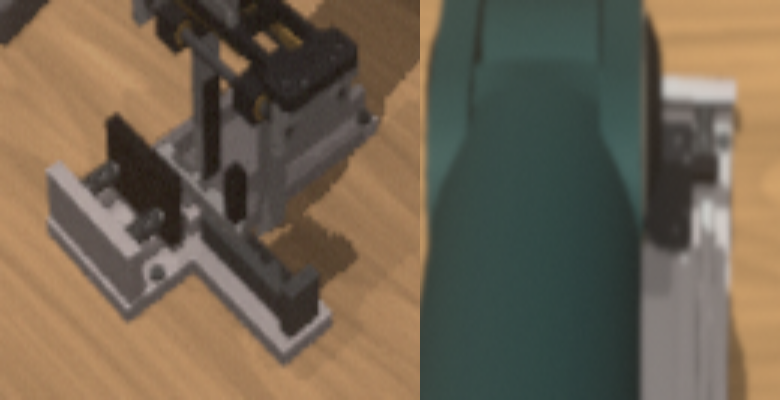

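Request:
carry_out([
  [[0,0,0,0],[0,0,0,0],[0,0,0,0],[0,0,0,0],[0,0,0,0],[0,0,0,0]],
], hand=0.0, grip_force=15)

```text
clock: 3.3
tcp_pos: [558.7, 62.1, 54.5]
eef_rot: [0.0, 0.728, 0.686, -0.0]
force: [-0.5, 0.1, 1.7]
grip_width: 0.144
```

Request:
carry_out([
  [[0.006,0,0,0],[0.012,0,0,0],[0.018,0,0,0],[0.024,0,0,0],[0.03,0,0,0],[0.036,0,0,0],[0.042,0,0,0],[0.046,0,0,0],[0.049,0,0,0],[0.051,0,0,0],[0.051,0,0,0]],
])

```text
clock: 4.68
tcp_pos: [561.7, 113.4, 54.5]
eef_rot: [-0.0, 0.728, 0.686, 0.0]
force: [-1.5, 0.6, 2.6]
grip_width: 0.145
```

Request:
carry_out([
  [[0.002,0,0,0],[0.003,0,0,0],[0.004,0,0,0],[0.005,0,0,0],[0.006,0,0,0],[0.007,0,0,0],[0.008,0,0,0],[0.008,0,0,0]],
])

```text
clock: 5.68
tcp_pos: [561.9, 115.1, 54.4]
eef_rot: [0.002, 0.729, 0.684, -0.002]
force: [-4.6, -30.1, 12.2]
grip_width: 0.176
```

Request:
carry_out([
  [[-0.003,0,0,0],[-0.006,0,0,0],[-0.006,0,0,0]],
])

```text
clock: 6.05
tcp_pos: [561.8, 113.5, 54.5]
eef_rot: [0.0, 0.728, 0.686, -0.001]
force: [-1.8, -9.6, 4.9]
grip_width: 0.148
```

Request:
carry_out([
  [[0,0,0,0],[0,0,0,0],[0,0,0,0],[0,0,0,0],[0,0,-0.03,0],[0,0,-0.07,0],[0,0,-0.1,0],[0,0,-0.12,0]],
], hand=0.045)

```text
clock: 7.05
tcp_pos: [562.1, 115.2, 176.0]
eef_rot: [0.0, 0.728, 0.686, 0.001]
force: [0.2, -0.7, 0.2]
grip_width: 0.48
```

Run:
```python
from h import *
plan(449,326,28,65);plan(449,326,170,65)
```

```text
clock 7.05 pos [562.1 115.2 176. ] F [ 0.17 -0.69  0.19] w 0.48 yaw 86.64 tilt [ 1.3e-03  5.0e-04 -1.0e+00]
shift [ 203.7 -125.5  148. ] turn 21.64
clock 7.05 pos [562.1 115.2 176. ] F [ 0.17 -0.69  0.19] w 0.48 yaw 86.64 tilt [ 1.3e-03  5.0e-04 -1.0e+00]
shift [ 203.8 -125.3    6. ] turn 21.64
```

Run:
```python
from h import *
C=cams()
cv2.imwrite("pics/s2.png",np.vstack([cv2.resize(C["scene"]["pixels"][175:265,225:355],None,fx=5,fy=5)])[:,:,::-1])
plan(447.8,326.8,33,65);plan(447.8,326.8,170,65)
```

```text
clock 7.15 pos [562.8 115.4 176.5] F [ 0.2  -0.25 -1.03] w 0.477 yaw 86.64 tilt [ 0.0031  0.0011 -1.    ]
shift [ 204.2 -127.6  143.4] turn 21.64
clock 7.15 pos [562.8 115.4 176.5] F [ 0.2  -0.25 -1.03] w 0.477 yaw 86.64 tilt [ 0.0031  0.0011 -1.    ]
shift [ 204.3 -127.2    6.4] turn 21.64
```

View pics/s2.png

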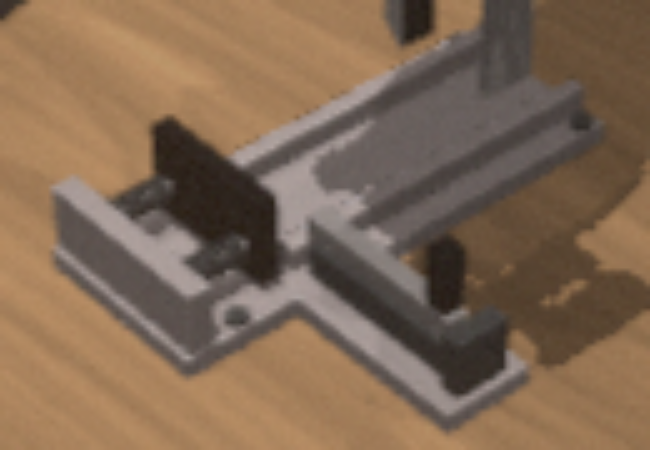

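Request:
carry_out([
  [[0.025,-0.015,0,3],[0.06,-0.037,0,7],[0.1,-0.062,0,12],[0.14,-0.087,0,17],[0.18,-0.111,0,21],[0.204,-0.1267,0.02,21.6],[0.204,-0.1267,0.05,21.6],[0.204,-0.1267,0.06,21.6]],
], hand=0.08)

```text
clock: 8.15
tcp_pos: [446.2, 325.5, 112.3]
eef_rot: [0.0, 0.843, 0.538, -0.002]
force: [0.3, -0.2, -0.0]
grip_width: 0.85
```

Run:
```python
from h import *
plan(447.8,326.8,33,65)
C=cams()
cv2.imwrite("pics/s3.png",np.vstack([cv2.resize(C["scene"]["pixels"][175:315,325:505],None,fx=4,fy=4)])[:,:,::-1])
```

```text
clock 8.15 pos [446.2 325.5 112.3] F [ 0.25 -0.2  -0.01] w 0.85 yaw 65.06 tilt [-0.0022 -0.0023 -1.    ]
shift [ 2.1  0.9 79.3] turn 0.06
```

View pics/s3.png

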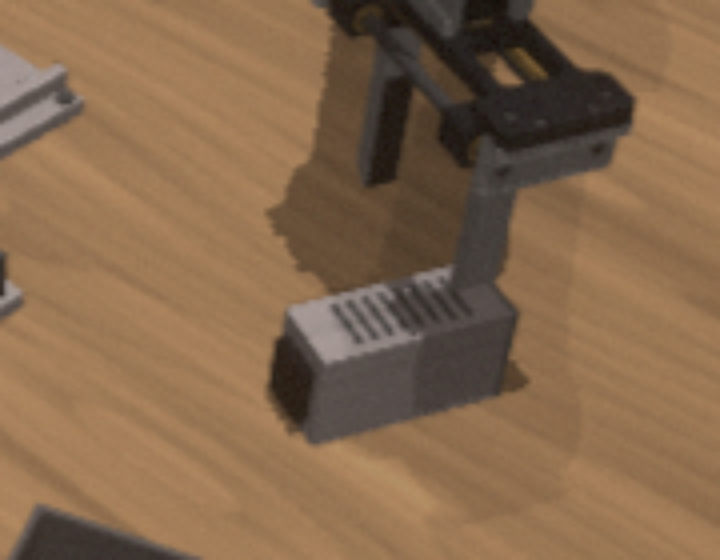

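Request:
carry_out([
  [[0.0005,0,0.02,0],[0.001,0,0.045,0],[0.001,0,0.065,0],[0.001,0,0.078,0],[0.001,0,0.079,0],[0.001,0,0.079,0]],
])

```text
clock: 9.0
tcp_pos: [448.2, 327.2, 36.2]
eef_rot: [-0.0, 0.843, 0.537, 0.0]
force: [0.3, -0.1, 0.1]
grip_width: 0.853
```

Request:
carry_out([
  [[0,0,0,0],[0,0,0,0],[0,0,0,0],[0,0,0,0],[0,0,0,0],[0,0,0,0]],
], hand=0.02, grip_force=35)

```text
clock: 9.75
tcp_pos: [447.8, 327.1, 35.6]
eef_rot: [0.0, 0.843, 0.538, 0.0]
force: [0.7, 0.7, 1.8]
grip_width: 0.465
```

Request:
carry_out([
  [[0,0,-0.006,0],[0,0,-0.018,0],[0,0,-0.035,0],[0,0,-0.055,0],[0,0,-0.075,0],[0,0,-0.092,0],[0,0,-0.1,0],[0,0,-0.1,0]],
])

```text
clock: 10.75
tcp_pos: [447.8, 327.1, 135.8]
eef_rot: [-0.0, 0.843, 0.538, 0.0]
force: [-0.8, -0.1, -4.5]
grip_width: 0.466
```

Run:
```python
from h import *
plan(498.5,-8.6,136,86.6)
```

```text
clock 10.75 pos [447.8 327.1 135.8] F [-0.78 -0.09 -4.54] w 0.466 yaw 65.04 tilt [ 5.e-04  4.e-04 -1.e+00]
shift [-283.   187.7   -0.3] turn -21.56
```

Request:
carry_out([
  [[-0.008,0.0055,0,0],[-0.03,0.02,0,-2],[-0.06,0.04,0,-4],[-0.09,0.06,0,-7],[-0.12,0.08,0,-10],[-0.15,0.1,0,-13],[-0.18,0.12,0,-16],[-0.21,0.14,0,-18],[-0.24,0.16,0,-20],[-0.265,0.176,0,-21.6],[-0.278,0.184,0,-21.6],[-0.283,0.1877,0,-21.6]],
])

```text
clock: 12.25
tcp_pos: [498.2, -9.4, 135.2]
eef_rot: [-0.0, 0.728, 0.686, -0.0]
force: [-0.9, 0.9, -3.9]
grip_width: 0.466
```

Request:
carry_out([
  [[0,0,0.01,0],[0,0,0.03,0],[0,0,0.05,0],[0,0,0.055,0],[0,0,0.055,0],[0,0,0.055,0]],
])

```text
clock: 13.0
tcp_pos: [498.8, -8.5, 81.0]
eef_rot: [0.0, 0.727, 0.686, 0.0]
force: [0.1, 0.1, -3.8]
grip_width: 0.468
```

Run:
```python
from h import *
plan(498.5,-8.6,47.6,86.6)
C=cams()
cv2.imwrite("pics/s4.png",np.hstack([cv2.resize(C["scene"]["pixels"][165:265,225:365],None,fx=3,fy=3.5),cv2.resize(C["top"]["pixels"][160:300,210:320],None,fx=3,fy=2.5)])[:,:,::-1])
```

```text
clock 13.0 pos [498.8  -8.5  81. ] F [ 0.05  0.12 -3.79] w 0.468 yaw 86.65 tilt [ 9.e-04  1.e-04 -1.e+00]
shift [-0.1 -0.3 33.4] turn 0.05
```

View pics/s4.png

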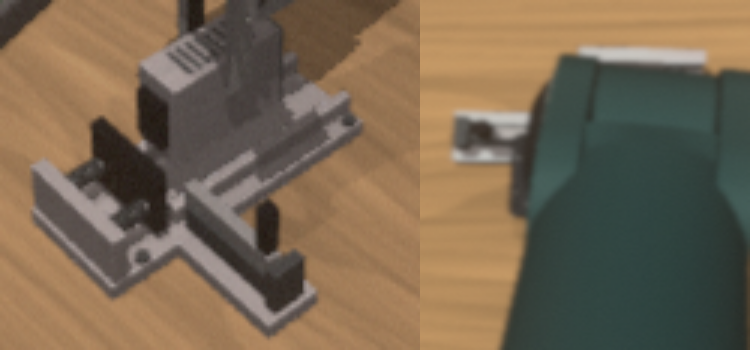

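Run:
```python
from h import *
C=cams();s=C["scene"]
o=np.array([498.8,-8.5]);a=np.radians(-3.4);u=np.array([np.cos(a),np.sin(a)]);v=np.array([-u[1],u[0]])
for k in(-22,22):
    p=o+u*60+v*k;print(p,proj(s,[*p,107.4]))
print(ray(s,[(271.7,186.4),(281,192.7)],107.4))
cv2.imwrite("pics/s5.png",cv2.resize(s["pixels"][165:230,255:345],None,fx=8,fy=8,interpolation=3)[:,:,::-1])
```

```text
[557.38964946 -34.01965863] [[269.9623873  183.07194311]]
[559.99912989   9.9028938 ] [[282.13466492 191.78307818]]
[[563.14846438 -21.68604552 107.4       ]
 [564.14509601  10.60666222 107.4       ]]
```

View pics/s5.png

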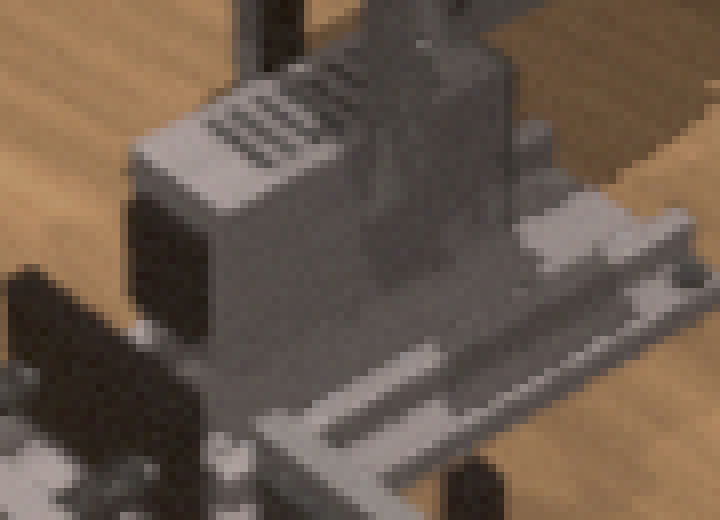

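Request:
carry_out([
  [[0,0,0.008,0],[0,0,0.016,0],[0,0,0.022,0],[0,0,0.026,0],[0,0,0.029,0],[0,0,0.03,0],[0,0,0.03,0]],
])

```text
clock: 14.08
tcp_pos: [498.5, -8.8, 50.6]
eef_rot: [0.0, 0.728, 0.686, 0.0]
force: [-0.2, -0.0, -3.8]
grip_width: 0.463
```

Request:
carry_out([
  [[0,0,0.001,0],[0,0,0.002,0],[0,0,0.003,0],[0,0,0.0035,0],[0,0,0.0035,0]],
])

```text
clock: 14.7
tcp_pos: [498.5, -8.7, 47.5]
eef_rot: [-0.0, 0.728, 0.686, 0.0]
force: [-5.1, 0.8, 11.7]
grip_width: 0.468
```

Request:
carry_out([
  [[0,0,-0.0005,0],[0,0,-0.0005,0],[0,0,-0.0005,0]],
])

```text
clock: 15.08
tcp_pos: [498.5, -8.8, 47.5]
eef_rot: [0.0, 0.728, 0.686, -0.0]
force: [-0.8, 0.0, -0.5]
grip_width: 0.468
```

Request:
carry_out([
  [[0,0.002,0,0],[0,0.004,0,0],[0,0.006,0,0],[0,0.008,0,0],[0,0.01,0,0],[0,0.012,0,0],[0,0.012,0,0]],
])

```text
clock: 15.95
tcp_pos: [509.6, -9.4, 47.5]
eef_rot: [-0.001, 0.728, 0.686, -0.001]
force: [-8.2, 0.6, 9.5]
grip_width: 0.464
```

Request:
carry_out([
  [[0,0.001,0,0],[0,0.002,0,0],[0,0.003,0,0],[0,0.003,0,0]],
])

```text
clock: 16.45
tcp_pos: [512.4, -9.6, 47.5]
eef_rot: [-0.001, 0.728, 0.686, -0.001]
force: [-10.7, 1.2, 11.2]
grip_width: 0.466
```

Request:
carry_out([
  [[0,0,-0.0005,0],[0,0,-0.0005,0],[0,0,-0.0005,0]],
])

```text
clock: 16.82
tcp_pos: [513.5, -9.7, 47.9]
eef_rot: [0.0, 0.728, 0.686, -0.0]
force: [-0.4, 0.1, -3.5]
grip_width: 0.467
```

Run:
```python
from h import *
from bench import env
C=cams();s=C["scene"]
for i in range(3):
    print(env.get_obs()["force"].round(2),env.get_obs()["torque"].round(2));env.read_camera("top")
cv2.imwrite("pics/s6.png",cv2.resize(s["pixels"][165:230,255:345],None,fx=8,fy=8,interpolation=3)[:,:,::-1])
```

```text
[ 0.27  0.04 -4.08] [-0.    0.   -0.03]
[ 0.17  0.06 -4.05] [0.03 0.05 0.05]
[-0.39  0.07 -5.51] [0.03 0.1  0.02]
```

View pics/s6.png

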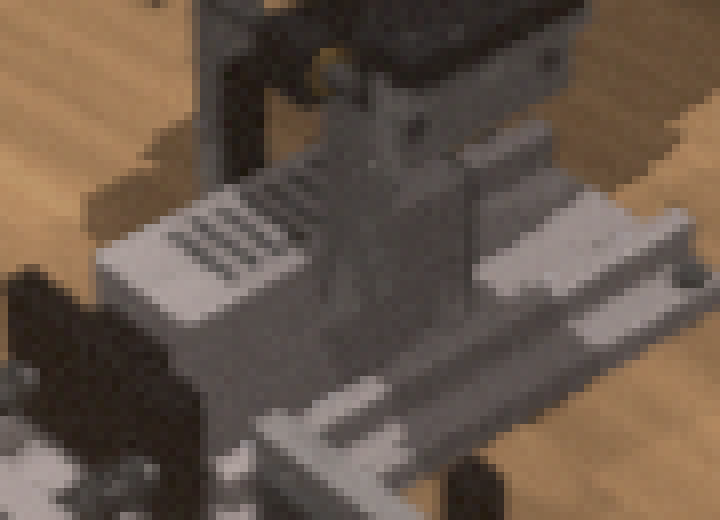

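Request:
carry_out([
  [[0,0.001,0,0],[0,0.002,0,0],[0,0.003,0,0],[0,0.004,0,0],[0,0.005,0,0],[0,0.005,0,0]],
])

```text
clock: 17.82
tcp_pos: [517.9, -9.9, 47.9]
eef_rot: [-0.0, 0.728, 0.686, -0.0]
force: [-6.4, 0.4, -0.4]
grip_width: 0.465
```

Request:
carry_out([
  [[0,0.001,0,0],[0,0.002,0,0],[0,0.003,0,0],[0,0.004,0,0],[0,0.005,0,0],[0,0.006,0,0],[0,0.006,0,0]],
])

```text
clock: 18.7
tcp_pos: [523.2, -10.2, 47.7]
eef_rot: [-0.001, 0.728, 0.686, -0.001]
force: [-10.9, 0.2, 3.3]
grip_width: 0.467
```

Request:
carry_out([
  [[0,0.001,-0.0001,0],[0,0.002,-0.0002,0],[0,0.003,-0.0002,0],[0,0.003,-0.0002,0],[0,0.003,-0.0002,0]],
])

```text
clock: 19.32
tcp_pos: [525.7, -10.4, 47.8]
eef_rot: [-0.001, 0.728, 0.686, -0.001]
force: [-12.6, 0.9, 4.0]
grip_width: 0.469
```

Run:
```python
from h import *
from bench import env
C=cams();s=C["scene"]
for i in range(5):
    o=env.get_obs();print(o["clock"],o["tcp_pos"].round(2),o["force"].round(2),o["torque"].round(2));env.read_camera("top")
plan(0,0,0,86.6)
cv2.imwrite("pics/s7.png",cv2.resize(s["pixels"][165:245,225:345],None,fx=6.5,fy=6.5,interpolation=3)[:,:,::-1])
cv2.imwrite("pics/s7full.png",s["pixels"][:,:,::-1])
```

```text
19.425 [525.73 -10.38  47.8 ] [-13.7    1.03   4.81] [0.16 2.78 0.03]
19.475 [525.73 -10.39  47.81] [-13.23   1.42   3.4 ] [0.21 2.77 0.  ]
19.525 [525.72 -10.36  47.81] [-12.61   0.83   3.94] [ 0.18  2.77 -0.02]
19.575 [525.71 -10.39  47.81] [-12.89   1.31   3.56] [0.15 2.75 0.02]
19.625 [525.7  -10.37  47.81] [-13.61   0.46   4.35] [0.21 2.74 0.03]
clock 19.675 pos [525.7 -10.4  47.8] F [-12.79   0.89   5.09] w 0.465 yaw 86.63 tilt [-3.3e-03  3.0e-04 -1.0e+00]
shift [ -20.5 -525.3   49.6] turn 0.03
```

View pics/s7.png

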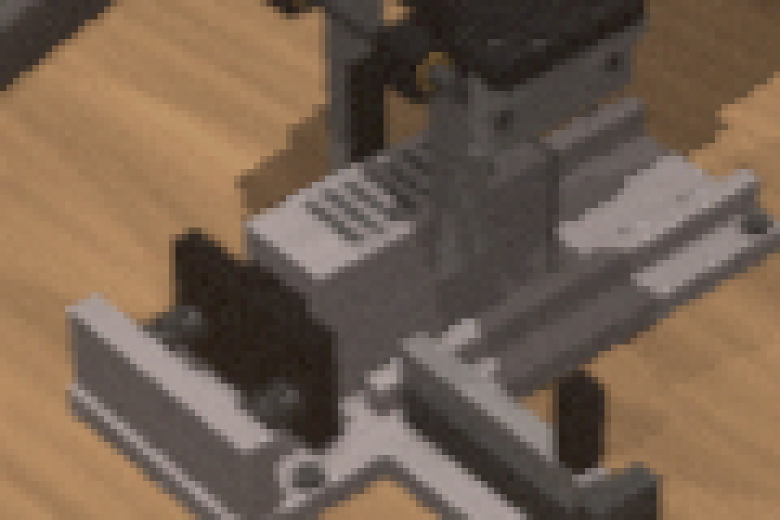

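View pics/s7full.png

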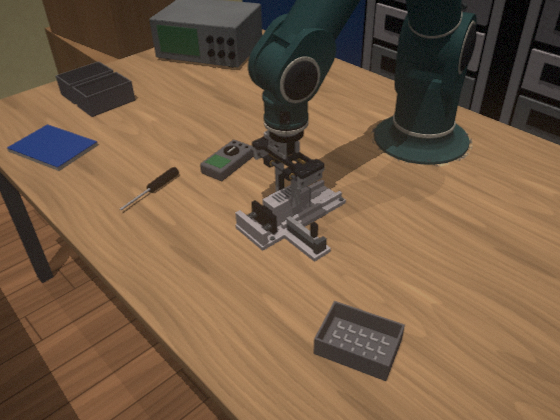

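```bash
python3 -c "
from bench import env
print(env.sign_off());print(env.get_obs()['force'].round(1))"
```

```text
the job is handed in; nothing more can be done
None
the job is handed in; nothing more can be done
```

The lock is open, and the power module stands in the channel with its connector pressed against the strip, still gripped at 35 N. I handed the job in at about 20 s; no verdict was reported.

- **Lock:** I slid the grip about 53 mm until it hit the end stop, with about 30 N of wrist force at the stop. That is less than the full 60 mm because the lock was already roughly 7 mm open by my camera estimate. The grip ended where the fully open position should be, and the picture taken before hand-in shows it unmoved.
- **Module:** I gripped it across its width, set it down between the rails and pushed it along the channel. The last picture shows it level against the strip.
- **Push force:** The last wrist readings were steady at 12.6 to 13.7 N along the channel. About 8 N of load on the channel floor means friction takes some of that, so the strip itself sees roughly 10.5 to 13 N. The module travel gives about 10 mm of strip movement (about 12 N), well short of bottoming out at 20 mm. I could not measure the strip travel directly.
- **Bystanders:** The meter, screwdriver and bin look unmoved in the last scene picture; I did not measure them.
- **Friction while sliding:** Early in the slide the force rose to 10.7 N, which was floor friction and not the strip. I raised the tool slightly, the force dropped to about zero, and I pushed on from there.

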